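# Dial the nut to the spout of a rotary parts dispenser and tip it into the dish

## Robot

A 7-joint arm with a two-finger parallel gripper is mounted at the origin on the work surface. World frame = base frame: x ahead of the robot, y to its left, z up, the work surface at z = 0. Lengths are in m, angles in rad, forces in N, time in s.
With the tool pointing down it reaches from about 0.4 to 0.85 m from the base axis. Payload 10.4 kg.
Tool frame: the origin (TCP) lies at the very end of the fingers, on their centre line; the grasp point (between the pads) lies manip.hold_point_z behind it (manip.hold_point_z is the distance from the TCP to the grasp point, in m); z points along the fingers, x is the direction in which the jaws open and shut, and the axes are right-handed (so a half turn about z gives the same grasp; the last joint's range is limited). The gripper opens to 85 mm and grips with 20 to 120 N. Pads are 22 mm wide; open, the fingers measure 114 mm over their backs; the gripper's body (76 mm by 85 mm) begins 54 mm behind the grasp point. The pads swing forward as they close: fully open they stand 13 mm farther back than shut.
Start: joints at [1.176, 0.332, -0.065, 1.46, 0.022, 1.35, -0.088], TCP at [0.227, -0.582, 0.231] pointing down, gripper open.
Joint ranges: [-2.6, 2.6], [-0.5, 2.12], [-1.47, 1.34], [0.16, 2.42], [-1.27, 4.41], [0.06, 2.06], [-2.6, 2.6]. Speed limits (rad/s): [2.22, 2.22, 2.79, 2.79, 3.14, 3.14, 3.14].

## Interface

Orientations are given as a unit quaternion [x, y, z, w].
In Python, from workcell import readout, camera, camera_info, manip gives the robot as it stands.
- The arm moves only by the tool play_rows, never from a script. Its argument "rows" is a list of rows, each a list of 3 entries, a list of its own where there are three numbers: the shift along the world's x, y, z in mm, then the turn, a rotation vector about the world's x, y, z in degrees, then the finger opening in mm, from 0 to 85.4. In form: [[[tx, ty, tz], [rx, ry, rz], fingers], ...]. A call has 1 to 12 rows; each row shifts and turns the commanded pose from where the row before left it; what a row does not reach is not made up. A row lasts 1/8 s, in which the tool goes at most 62.5 mm and 10.7 degrees, less where a joint would pass 70% of its speed; a pose out of reach is approached as far as the arm can. A call with a gripper value outside its range is refused whole. The fingers move at their own pace and stop on an object; "force" is the grip in N (left out, the last holds). Time passes only in rows, so rows that do not move let the fingers close. It gives the time, the measured TCP pose, the force and the opening at its end, in the units of the state.
- readout.get_obs(): the state, without advancing time (a new reading comes with each control period).
- camera(name): name is "side" or "top"; returns the picture (420x560x3 uint8, blue, green, red); there is no depth.
- camera_info(name): a dict with "fx", "fy", "cx", "cy" (pixels), "k1" (the pictures are not rectified: a ray, as slopes to the right and down, at radius r is drawn at 1 + k1 r^2 times it, then the intrinsics apply), "world_from_camera" (4x4, takes a point from camera to world coordinates). Camera axes: x right, y up, looking along -z (the intrinsics and any distortion apply to the point x, -y, -z); pixel columns grow to the right and rows downward; lengths in m; the calibration is good to about 2 mm. A picture is of the moment at which its call begins. camera_info takes no time and is no camera call.
- manip.hand_in(): hands the job in, once; it reports no verdict.
The state is a dict: "clock": time; "joint_pos": joint angles; "joint_velocities": joint speeds; "tau": joint torques, N m; "position": TCP position; "ee_rot": TCP orientation; "ft_force": force on the tool from outside, world axes, zero at the start; "torque": the same for the moment, N m; "grip_width": opening from 0.0 (shut) to 1.0 (fully open).
Only numpy, scipy, OpenCV 4.12 (cv2) and the standard library are available. Lean on these libraries where they do the work, as an engineer would, in place of code of your own. Each camera call takes 0.05 s, during which the arm holds its last target.

## Task

With the rotary parts dispenser still in its sloping stand, turn its knob until the pocket with the steel hexagon nut stands at the spout. Then lift the dispenser out, hold its spout low over the steel parts dish and tip the nut out into the dish; the brass bush stays in the dispenser. Put the dispenser back fully home in its stand the way it was and let go, and leave the dish and the other things on the bench where they are.

Things in the scene. Friction and masses are not known exactly. Their poses are not given: they have to be found in the camera images.
- stand: Plywood stand fixed to the bench, 132 mm deep (x), 156 wide (y), 28 high in front, 90 at the back. Origin: middle of its underside. The seat slopes 25 deg, rising towards the stand's own +x. Side boards (132 mm between) and a front lip, 12 mm proud of the seat, hold the dispenser's foot with about 3 mm of play each side; the open back lets the spout stick out.
- stand_seat (a point): Middle of the sloping seat's surface, 50 mm above the stand's origin: the dispenser's origin lies here when it is home. Axes: those of the stand (z vertical), not of the slope.
- stand_spout (a point): Where the tip of the spout is when the dispenser is home, just beyond the stand's back.
- dispenser: Rotary parts dispenser, loose, about 0.4 kg. Origin: middle of its foot's underside. Own z: axis of wheel and knob, up out of the cover; own x: towards the spout. Dark grey foot 126 x 126 x 5 mm; pocket floor at z = 8; clear bowl 124 mm across, clear cover with top at z = 29.5. Home: origin on stand_seat, own x uphill, square with the stand, so its z leans 25 deg to the stand's front (-x).
- dispenser_center (a point): Point on the dispenser's axis 18 mm above its underside, half-way up the pockets.
- spout_tip (a point): End of the blue funnel spout, mid-width: (84, 0, 12) mm in the dispenser's frame. The spout is 39 mm wide here, its floor at z = 7.5, its underside at 4.5. Bowl wall and cover are cut away 30 deg either side of the dispenser's +x.
- wheel (a joint): Angle of the white wheel and its knob in the dispenser, rad, positive counter-clockwise seen from above the cover (about its own z), stops at -3.1 and 3.1. Five equal pockets under the cover, centred at joint value + k x 1.2566 rad from the dispenser's x axis; at 0 one is centred on the spout. Light friction (0.05 Nm); stays where it is left.
- knob_grip (a point): On the axis in the round black knob, 50 mm above the dispenser's underside, the middle of the height to grip. Knob 36 mm in diameter, from z = 30 mm (just over the cover) to 64.5; it turns the wheel, may be gripped at any angle about the axis, and the dispenser is lifted by it.
- nut_center (a point): Centre of the loose steel hexagon nut, 19 mm over the flats, 10 thick, 22 g, lying flat in one pocket, seen through the cover. It slides on the smooth floor once that slopes about 20 deg, so in the stand it lies at the downhill side of its pocket.
- bush_center (a point): Centre of the loose round brass bush, 20 mm in diameter, 12 mm thick, lying in another pocket; it stays in the dispenser.
- dish: Round steel parts dish, open at the top, loose, 0.45 kg. Origin: middle of its underside. Rim 150 mm across, 36 mm high; flat floor 124 mm across, 8 mm up; sides flare outwards.
- spray_can: Red and white spray can, 52 mm in diameter, 149 mm tall; origin in the middle of its underside. Leave it alone.
- tape_roll: Yellow roll of tape lying flat, 68 mm across, 19 mm high; origin in the middle of its underside. Leave it alone.
- spanner: Steel combination spanner, 170 mm long, lying flat on the bench along its own x axis; origin in the middle. Leave it alone.
- pedal: Black bicycle pedal lying flat, 90 x 72 x 24 mm, with its axle stub reaching out to 82 mm along its own y; origin in the middle of its underside. Leave it alone.
Not all that is in view belongs to the job. What is meant by the dish is not purple, and is the smaller of those in its own colour.

How it is judged:
By the outcome, as a careful person would: the job done as asked, in the order asked, and still so for the second after the job is handed in, with the robot touching nothing.
It also fails if it takes over 45 s, if anything falls off the work surface, if the arm or the gripper's body presses on something with over 40 N, if the wrist force passes 120 N, or if a joint passes its speed limit or range.

## Working session

There is one attempt and no reset: what is moved stays moved. The work goes in short steps, Python scripts to look and compute and a tool call to move; the robot and the scene stay as the last step left them, time stands still between calls to the robot, and variables do not carry over. Pictures are saved under pics/ and viewed, and the job is handed in when it is done.

Besides the shell and the picture viewer there is one more tool, called after "Request:" by a JSON object that holds its "op" and its "data". play_rows: Moves the arm, as the interface text tells. Its arguments: {"type":"object","properties":{"rows":{"type":"array"},"force":{"type":"number"}},"required":["rows"]}

```bash
ls; mkdir -p pics
python3 - <<'E'
from workcell import readout, camera, camera_info, manip
import cv2,json,numpy as np
print(readout.get_obs()); print(manip.hold_point_z)
for n in("side","top"):
    cv2.imwrite(f"pics/{n}0.png",camera(n)); i=camera_info(n); print(n,i)
E
```

```text
pics
{'clock': 0.0, 'joint_pos': array([ 1.17640272,  0.33288353, -0.06468906,  1.46095375,  0.02161683,
        1.34986856, -0.08849891]), 'joint_velocities': array([-0.0011353 ,  0.00095071, -0.00084881, -0.0008058 ,  0.00077371,
        0.00117178,  0.00209868]), 'tau': array([ 1.26384988e-03, -6.25443006e+01,  5.00043947e-02, -3.91604984e+01,
        1.63519563e-02,  9.93298483e-03,  2.72060851e-05]), 'position': array([ 0.22690396, -0.58195935,  0.23050268]), 'ee_rot': array([ 8.25621289e-01, -5.64224234e-01, -6.07900462e-04, -3.64125503e-04]), 'ft_force': array([-0.81063703,  0.01673718, -0.25456859]), 'torque': array([ 0.02544354, -0.00427102,  0.04317212]), 'grip_width': 1.0011740509149591}
0.0187
side {'fx': 388.9998699237625, 'fy': 388.9998699237625, 'cx': 280.39598948399305, 'cy': 212.6354099056619, 'k1': -0.0963490569144962, 'world_from_camera': array([[-0.82615573,  0.32983008, -0.45681377,  0.21957857],
       [-0.56303951, -0.51390661,  0.64721442,  0.62701833],
       [-0.02128883,  0.79190411,  0.61027426,  0.57525088],
       [ 0.        ,  0.        ,  0.        ,  1.        ]])}
top {'fx': 531.5207214372687, 'fy': 531.5207214372687, 'cx': 283.83329874062133, 'cy': 201.21509591806978, 'k1': -0.07450699529366003, 'world_from_camera': array([[-2.40269567e-02,  9.97880236e-01, -6.04792521e-02,
         5.25036599e-01],
       [-9.99711284e-01, -2.39969038e-02,  1.22329045e-03,
         7.61606942e-02],
       [-2.30617433e-04,  6.04911827e-02,  9.98168705e-01,
         1.24083794e+00],
       [ 0.00000000e+00,  0.00000000e+00,  0.00000000e+00,
         1.00000000e+00]])}
```

View pics/side0.png

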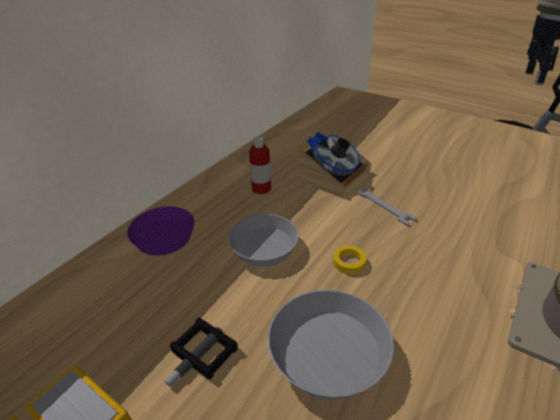

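View pics/top0.png

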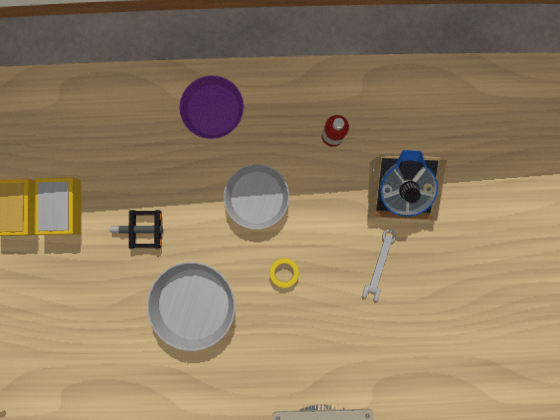

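The side view shows the stand at about (335,158), the small steel dish at (264,240) and the can at (260,168). In the top view the dispenser is at (408,187) with its spout pointing image-up (+x), the small dish is at (256,196), and the can is at (336,128). I'll zoom in next.

Run:
```python
import cv2
a=cv2.imread("pics/top0.png")[140:235,355:455]; cv2.imwrite("pics/topz.png",cv2.resize(a,None,fx=6,fy=6,interpolation=cv2.INTER_CUBIC))
a=cv2.imread("pics/side0.png")[120:200,290:380]; cv2.imwrite("pics/sidez.png",cv2.resize(a,None,fx=7,fy=7,interpolation=cv2.INTER_CUBIC))
```

```text
(no output)
```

View pics/topz.png

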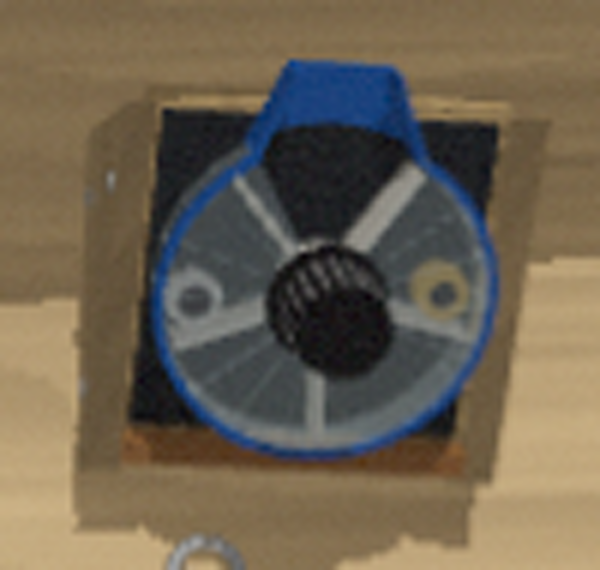

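View pics/sidez.png

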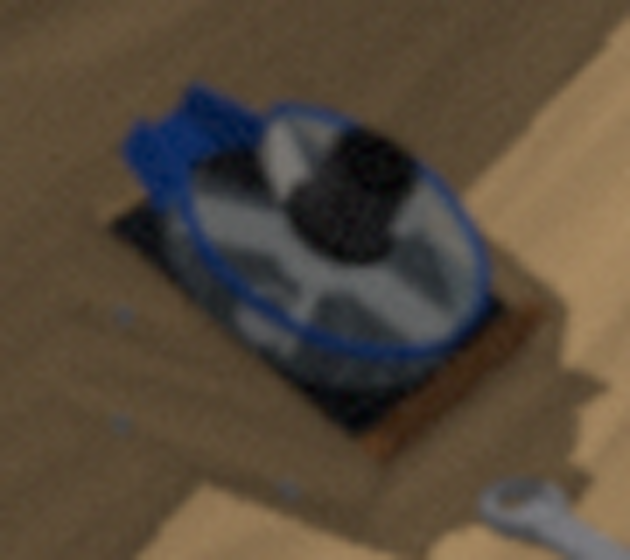

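```bash
cat > h.py <<'E'
import numpy as np, cv2
from workcell import camera_info
def ray(n,uv):
    i=camera_info(n); K=np.array([[i['fx'],0,i['cx']],[0,i['fy'],i['cy']],[0,0,1]])
    # x_d = x(1+k1 r^2)
    p=cv2.undistortPoints(np.array(uv,float).reshape(-1,1,2),K,np.array([i['k1'],0,0,0.])).reshape(-1,2)
    M=i['world_from_camera']; d=np.c_[p[:,0],-p[:,1],-np.ones(len(p))]@M[:3,:3].T
    return M[:3,3],d
def plane(n,uv,p0,nr):
    o,d=ray(n,uv); t=((np.array(p0)-o)@nr)/(d@nr); return o+d*t[:,None]
def proj(n,P):
    i=camera_info(n); M=np.linalg.inv(i['world_from_camera']); P=np.atleast_2d(P)
    c=P@M[:3,:3].T+M[:3,3]; x=c[:,0]/-c[:,2]; y=-c[:,1]/-c[:,2]; f=1+i['k1']*(x*x+y*y)
    return np.c_[i['cx']+i['fx']*x*f,i['cy']+i['fy']*y*f]
def tri(u1,u2):
    o1,d1=ray('top',[u1]);o2,d2=ray('side',[u2]);d1=d1[0]/np.linalg.norm(d1);d2=d2[0]/np.linalg.norm(d2)
    s=np.linalg.lstsq(np.c_[d1,-d2],o2-o1,rcond=None)[0]; a=o1+s[0]*d1;b=o2+s[1]*d2
    return (a+b)/2,np.linalg.norm(a-b)
def blob(img,lo,hi,box,mn=20):
    h=cv2.cvtColor(img,cv2.COLOR_BGR2HSV); m=cv2.inRange(h,np.array(lo),np.array(hi)); k=np.zeros_like(m);x0,y0,x1,y1=box;k[y0:y1,x0:x1]=m[y0:y1,x0:x1]; return k
def disp_R(yaw):
    c,s=np.cos(yaw),np.sin(yaw);t=np.radians(25)
    Rz=np.array([[c,-s,0],[s,c,0],[0,0,1]]); Ry=np.array([[np.cos(t),0,-np.sin(t)],[0,1,0],[np.sin(t),0,np.cos(t)]])
    return Rz@Ry
def circ(x,y):
    A=np.c_[x,y,np.ones(len(x))]; s=np.linalg.lstsq(A,x*x+y*y,rcond=None)[0]; return s[0]/2,s[1]/2,np.sqrt(s[2]+s[0]**2/4+s[1]**2/4)
E
python3 - <<'E'
from h import *
for n,box in(("top",(355,140,455,235)),("side",(290,120,380,200))):
    im=cv2.imread(f"pics/{n}0.png"); m=blob(im,(100,140,60),(125,255,255),box)
    cv2.imwrite(f"pics/m_{n}.png",cv2.resize(m[box[1]:box[3],box[0]:box[2]],None,fx=6,fy=6,interpolation=0))
    ys,xs=np.nonzero(m); print(n,len(xs),xs.min(),xs.max(),ys.min(),ys.max())
# dish candidates
im=cv2.imread("pics/top0.png"); h=cv2.cvtColor(im,cv2.COLOR_BGR2HSV)
m=blob(im,(0,0,70),(180,40,255),(140,155,300,355)); m=cv2.morphologyEx(m,cv2.MORPH_OPEN,np.ones((3,3)))
for c in cv2.findContours(m,cv2.RETR_EXTERNAL,cv2.CHAIN_APPROX_NONE)[0]:
    if cv2.contourArea(c)>1000:
        hu=cv2.convexHull(c).reshape(-1,2)
        P=plane('top',hu,[0,0,.036],np.array([0,0,1.])); print('dish',circ(P[:,0],P[:,1]), cv2.contourArea(c))
E
```

```text
top 477 380 437 150 215
side 236 308 359 133 170
dish (np.float64(0.3663118352910651), np.float64(0.29103649196746406), np.float64(0.09961198487888898)) 6015.0
dish (np.float64(0.6107483534861726), np.float64(0.13764794701982752), np.float64(0.07399671605919005)) 3239.0
```

```bash
python3 -c "
import cv2,numpy as np
a=cv2.imread('pics/m_top.png');b=cv2.imread('pics/m_side.png');b=cv2.copyMakeBorder(b,0,a.shape[0]-b.shape[0],0,0,0)
cv2.imwrite('pics/mm.png',cv2.resize(np.hstack([a,b]),None,fx=.65,fy=.65))"
```

```text
(no output)
```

View pics/mm.png

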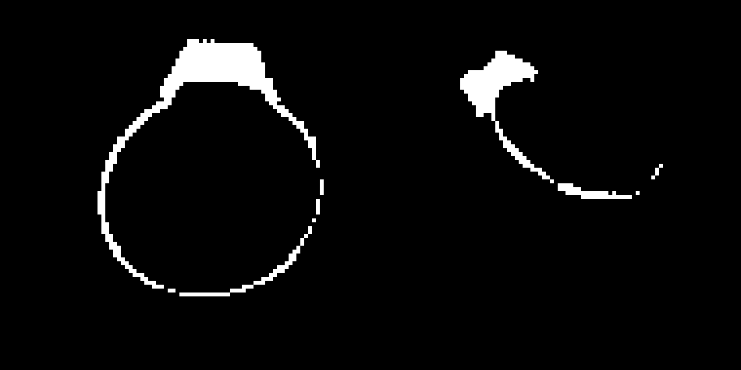

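The masks are clean: the blue ring and spout show up in both views. The dish fits as r = 74 mm at (0.611, 0.138), which matches the 150 mm rim.

Run:
```python
from h import *
im=cv2.imread("pics/top0.png"); m=blob(im,(100,140,60),(125,255,255),(355,140,455,235))
ys,xs=np.nonzero(m); k=ys>169; uv=np.c_[xs,ys][k].astype(float)
seat=np.array([.62,-.2,.05]); yaw=0.
for zz in (29.5,27):
  for it in range(8):
    R=disp_R(yaw); P=plane('top',uv,seat+R[:,2]*zz/1e3,R[:,2]); L=(P-seat)@R
    # outer hull circle & mean circle
    a,b,r=circ(L[:,0],L[:,1]); seat=seat+R@np.array([a,b,0]); 
    # keep z of seat=.05 by sliding along viewing ray approx
    o,d=ray('top',[proj('top',seat+R[:,2]*zz/1e3)[0]]); zt=.05+R[2,2]*zz/1e3; c=o+d[0]*(zt-o[2])/d[0][2]; seat=c-R[:,2]*zz/1e3
  print(zz,'seat',seat.round(4),'r',r)
  q=np.c_[xs,ys][ys<166].astype(float); P=plane('top',q,seat+R[:,2]*.012,R[:,2]); L=(P-seat)@R
  t=L[L[:,0]>.065]; 
  print('spout range',L[:,0].max(),t[:,1].min(),t[:,1].max(),np.mean([t[:,1].min(),t[:,1].max()]))
# foot edge / dark corners from zoomed view (zoom6, off 355,140)
z=lambda x,y:(355+x/6-.42,140+y/6-.42)
cor=[z(160,108),z(500,122)]
R=disp_R(0);P=plane('top',cor,seat+R[:,2]*.005,R[:,2]);L=(P-seat)@R;print('foot back corners',L.round(4),'yaw deg',np.degrees(np.arctan2(*(L[0]-L[1])[:2]))*-1)
print('knob top pred', proj('top',seat+R[:,2]*.0645),proj('side',seat+R[:,2]*.0645), 'ring ctr side',proj('side',seat+R[:,2]*.0295))
a=np.linspace(0,2*np.pi,60); rim=seat+ (R@np.array([.062*np.cos(a),.062*np.sin(a),.0295+0*a])).T
for n,b,f in(("top",(355,140,455,235),6),("side",(290,120,380,200),7)):
    I=cv2.imread(f"pics/{n}0.png")[b[1]:b[3],b[0]:b[2]]; I=cv2.resize(I,None,fx=f,fy=f,interpolation=cv2.INTER_CUBIC)
    def dr(P,c):
        for p in proj(n,P): cv2.circle(I,tuple(int(v) for v in ((p-np.array(b[:2])+.5)*f)),3,c,-1)
    dr(rim,(0,255,0)); kn=seat+(R@np.array([.018*np.cos(a),.018*np.sin(a),.0645+0*a])).T; dr(kn,(0,0,255))
    ft=[seat+R@np.array([x,y,.005]) for x in(-.063,.063) for y in(-.063,.063)]; dr(ft,(255,0,255)); dr([seat+R@np.array([.084,y,.0075]) for y in(-.0195,0,.0195)],(0,255,255))
    cv2.imwrite(f"pics/ov_{n}.png",I)
```

```text
29.5 seat [ 0.6272 -0.2015  0.05  ] r 0.06234707671027541
spout range 0.08568569614934168 -0.029039830415141965 0.02399524216642851 -0.0025222941243567276
27 seat [ 0.6264 -0.2021  0.05  ] r 0.06246842700459118
spout range 0.08659402831540093 -0.028559268058297227 0.0246208967689715 -0.001969185644662863
foot back corners [[ 0.0683  0.0604  0.005 ]
 [ 0.0601 -0.0663  0.005 ]] yaw deg -3.6811326449228674
knob top pred [[412.79540643 195.58359109]] [[343.8437766  142.03961453]] ring ctr side [[337.92102746 151.43464812]]
```

View pics/ov_top.png

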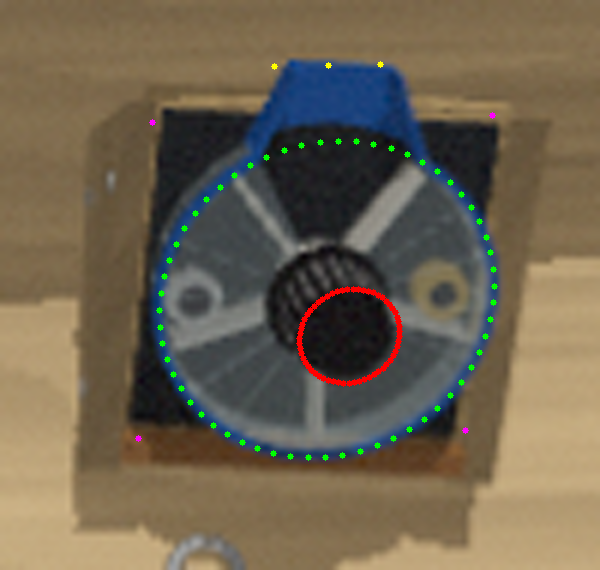

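View pics/ov_side.png

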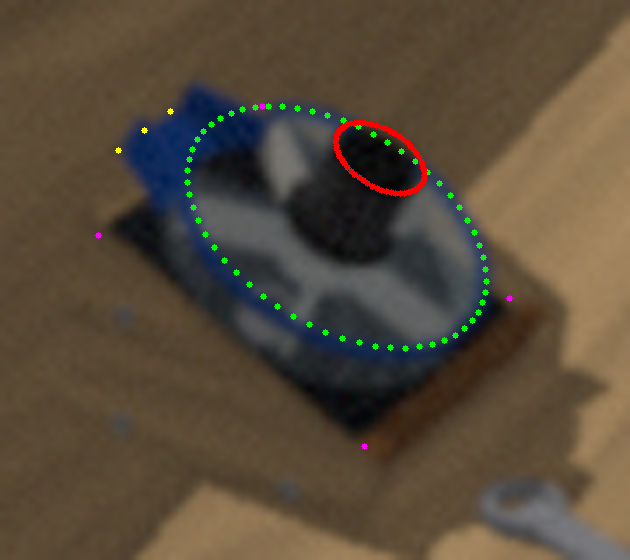

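The overlay shows the ring and knob top agreeing, with knob top at zoom (347,333) against a predicted (350,336). The foot corners show a yaw of about -4°, so I'll refine that.

Run:
```python
from h import *
im=cv2.imread("pics/top0.png"); m=blob(im,(100,140,60),(125,255,255),(355,140,455,235))
ys,xs=np.nonzero(m); k=ys>169; uv=np.c_[xs,ys][k].astype(float)
# foot dark mask edges: subpixel gradient along rows/cols
g=cv2.cvtColor(im,cv2.COLOR_BGR2GRAY).astype(float)
z=lambda x,y:(355+x/6-.42,140+y/6-.42)
back=[];
for c in list(range(384,398))+list(range(427,436)):
    col=g[152:164,c]; d=-np.diff(col); j=d.argmax(); w=d[max(j-1,0):j+2].clip(0); back.append((c,152.5+(np.arange(max(j-1,0),j+2)[:len(w)]*w).sum()/w.sum()))
left=[];right=[]
for r in range(162,208,3):
    row=g[r,372:386]; d=-np.diff(row); j=d.argmax(); left.append((372.5+j,r))
for r in range(164,207,3):
    row=g[r,428:444]; d=np.diff(row); j=d.argmax(); right.append((428.5+j,r))
print(np.round(left,1).tolist()); print(np.round(right,1).tolist())
seat=np.array([.6268,-.2018,.05]); yaw=np.radians(-3.7); zz=29
for it in range(10):
    R=disp_R(yaw); P=plane('top',uv,seat+R[:,2]*zz/1e3,R[:,2]); L=(P-seat)@R
    a,b,r=circ(L[:,0],L[:,1]); seat=seat+R@np.array([a,b,0]); 
    o,d=ray('top',[proj('top',seat+R[:,2]*zz/1e3)[0]]); zt=.05+R[2,2]*zz/1e3; c=o+d[0]*(zt-o[2])/d[0][2]; seat=c-R[:,2]*zz/1e3
print('seat',seat.round(4),r)
for nm,E in(('back',back),('left',left),('right',right)):
    P=plane('top',E,seat+R[:,2]*.005,R[:,2]);L=(P-seat)@R
    if nm=='back': f=np.polyfit(L[:,1],L[:,0],1); dev=-np.degrees(np.arctan(f[0])); v=np.median(L[:,0])
    else: f=np.polyfit(L[:,0],L[:,1],1); dev=np.degrees(np.arctan(f[0])); v=np.median(L[:,1])
    print(nm,'yaw dev',dev,'pos',v, 'resid',np.std(np.polyval(f,L[:,1] if nm=='back' else L[:,0])-(L[:,0] if nm=='back' else L[:,1])))
q=np.c_[xs,ys][ys<166].astype(float); P=plane('top',q,seat+R[:,2]*.012,R[:,2]); L=(P-seat)@R;t=L[L[:,0]>.065];print('spout',L[:,0].max(),t[:,1].min(),t[:,1].max())
# wheel ribs, nut & bush at heights; local angles
pts={'ribTL':(262,210),'ribTR':(385,215),'ribL':(215,330),'ribR':(435,320),'ribB':(316,410)}
for k2,p in pts.items():
    P=plane('top',[z(*p)],seat+R[:,2]*.026,R[:,2]);L=((P-seat)@R)[0];print(k2,L.round(4),np.degrees(np.arctan2(L[1],L[0])).round(1))
for k2,p,h in(('nut',(195,296),.018),('bush',(440,292),.020)):
    P=plane('top',[z(*p)],seat+R[:,2]*h,R[:,2]);L=((P-seat)@R)[0];print(k2,L.round(4),np.degrees(np.arctan2(L[1],L[0])).round(1))
# tri knob top & can
print('knobtop tri',tri(z(347,333),(290+380/7-.43,120+157/7-.43)),'pred',seat+R[:,2]*.0645)
print('can', plane('top',[(338,123)],[0,0,.149],np.array([0,0,1.])), 'tape',plane('top',[(284,273)],[0,0,.02],np.array([0,0,1.])))
```

```text
[[381.5, 162.0], [380.5, 165.0], [380.5, 168.0], [380.5, 171.0], [379.5, 174.0], [379.5, 177.0], [379.5, 180.0], [378.5, 183.0], [378.5, 186.0], [384.5, 189.0], [377.5, 192.0], [377.5, 195.0], [377.5, 198.0], [376.5, 201.0], [376.5, 204.0], [375.5, 207.0]]
[[437.5, 164.0], [436.5, 167.0], [436.5, 170.0], [435.5, 173.0], [435.5, 176.0], [432.5, 179.0], [433.5, 182.0], [442.5, 185.0], [441.5, 188.0], [441.5, 191.0], [440.5, 194.0], [440.5, 197.0], [439.5, 200.0], [439.5, 203.0], [438.5, 206.0]]
seat [ 0.6269 -0.2023  0.05  ] 0.062060386615276554
back yaw dev -0.1836595367799619 pos 0.06357444405358319 resid 0.00024174624767622088
left yaw dev -0.12490703436467461 pos 0.06333391146946982 resid 0.0035517733391703123
right yaw dev 14.397287939265055 pos -0.07906069931236573 resid 0.005703538001257696
spout 0.08548582528329042 -0.024677076640840265 0.02644289277367696
ribTL [0.0328 0.0266 0.026 ] 39.1
ribTR [ 0.0329 -0.0187  0.026 ] -29.6
ribL [-0.0146  0.0387  0.026 ] 110.7
ribR [-0.0071 -0.0425  0.026 ] -99.5
ribB [-0.0448 -0.0027  0.026 ] -176.6
nut [-0.0045  0.0459  0.018 ] 95.6
bush [ 0.0018 -0.0446  0.02  ] -87.7
knobtop tri (array([ 0.59957461, -0.20154496,  0.10868164]), np.float64(0.0013601374642262405)) pred [ 0.59969436 -0.20056073  0.10845685]
can [[ 0.75153334 -0.04180898  0.149     ]] tape [[0.43468035 0.07823283 0.02      ]]
```

```bash
cat >> h.py <<'E'
from scipy.spatial.transform import Rotation as Ro
SEAT=np.array([.6269,-.2023,.05]); YAW=np.radians(-3.8); DISH=np.array([.6107,.1376])
def tool(Rd,org,zd,gam):
    """tool pose for dispenser rot Rd, origin org, tcp at height zd on axis, jaw dir at gam(rad) in dispenser frame"""
    x=Rd@np.array([np.cos(gam),np.sin(gam),0]); z=-Rd[:,2]; y=np.cross(z,x)
    return org+Rd[:,2]*zd, Ro.from_matrix(np.c_[x,y,z])
def delta(p0,r0,p1,r1): return (np.array(p1)-p0)*1e3, np.degrees((r1*r0.inv()).as_rotvec())
def now():
    from workcell import readout
    o=readout.get_obs(); return o['position'],Ro.from_quat(o['ee_rot']),o
E
python3 - <<'E'
from h import *
p,r,o=now(); R=disp_R(YAW)
print(r.as_matrix().round(3))
p1,r1=tool(R,SEAT,.1115,np.radians(-17+3.8)); d,w=delta(p,r,p1,r1); print(p1,d.round(2),w.round(2),np.linalg.norm(w))
p2,_=tool(R,SEAT,.0315,0); print('final',((p2-p1)*1e3).round(2),p2)
E
```

```text
[[ 0.363 -0.932 -0.001]
 [-0.932 -0.363  0.001]
 [-0.001  0.    -1.   ]]
[ 0.57988166 -0.19917705  0.15105332] [352.95 382.8  -79.55] [-12.84 -22.53  50.84] 57.07531333595713
final [ 33.74  -2.24 -72.5 ] [ 0.61361679 -0.20141773  0.0785487 ]
```

Request:
{"op": "play_rows", "data": {"rows": [[[29.4,31.9,-6.6],[-1.07,-1.88,4.24],85],[[29.4,31.9,-6.6],[-1.07,-1.88,4.24],85],[[29.4,31.9,-6.6],[-1.07,-1.88,4.24],85],[[29.4,31.9,-6.6],[-1.07,-1.88,4.24],85],[[29.4,31.9,-6.6],[-1.07,-1.88,4.24],85],[[29.4,31.9,-6.6],[-1.07,-1.88,4.24],85],[[29.4,31.9,-6.6],[-1.07,-1.88,4.24],85],[[29.4,31.9,-6.6],[-1.07,-1.88,4.24],85],[[29.4,31.9,-6.6],[-1.07,-1.88,4.24],85],[[29.4,31.9,-6.6],[-1.07,-1.88,4.24],85],[[29.4,31.9,-6.6],[-1.07,-1.88,4.24],85],[[29.4,31.9,-6.6],[-1.07,-1.88,4.24],85]]}}

```text
clock: 1.6
position: [0.5805, -0.1984, 0.1517]
ee_rot: [0.966, -0.143, 0.217, -0.018]
ft_force: [0.3, -1.2, -0.1]
grip_width: 0.995
```

```bash
cat > st.py <<'E'
from h import *
import sys
p,r,o=now(); R=disp_R(YAW); print(o['clock'],'tcp',p.round(4),'q',o['joint_pos'].round(2),'F',o['ft_force'].round(1),'T',o['torque'].round(2),'grip',round(o['grip_width'],3))
L=R.T@(p-SEAT); m=R.T@r.as_matrix(); print('disp frame mm',(L*1e3).round(1),'z',m[:,2].round(3),'jaw',np.degrees(np.arctan2(m[1,0],m[0,0])).round(1))
E
python3 st.py
python3 - <<'E'
from h import *
p,r,o=now(); R=disp_R(YAW)
p1,r1=tool(R,SEAT,.0315,np.radians(-13.2)); d,w=delta(p,r,p1,r1); print(d.round(2),w.round(2))
E
```

```text
1.6 tcp [ 0.5805 -0.1984  0.1517] q [ 0.79  0.14 -0.5   1.96 -0.06  0.63  0.05] F [ 0.3 -1.2 -0.1] T [-0.02  0.42 -0.02] grip 0.995
disp frame mm [  0.8   0.9 111.9] z [ 0.003  0.001 -1.   ] jaw -13.0
[ 33.15  -3.06 -73.18] [ 0.04  0.14 -0.16]
```

Request:
{"op": "play_rows", "data": {"rows": [[[5.5,-0.5,-12.2],[0,0,0],85],[[5.5,-0.5,-12.2],[0,0,0],85],[[5.5,-0.5,-12.2],[0,0,0],70],[[5.5,-0.5,-12.2],[0,0,0],60],[[5.5,-0.5,-12.2],[0,0,0],50],[[5.6,-0.5,-12.2],[0,0,0],50],[[0,0,0],[0,0,0],30],[[0,0,0],[0,0,0],30],[[0,0,0],[0,0,0],20],[[0,0,0],[0,0,0],20]], "force": 60}}

```text
clock: 2.85
position: [0.6128, -0.2026, 0.079]
ee_rot: [0.965, -0.144, 0.217, -0.018]
ft_force: [0.9, 0.2, -4.5]
grip_width: 0.406
```

```bash
python3 st.py
python3 - <<'E'
from h import *
for n in("side","top"):
    b={"top":(355,140,455,235),"side":(290,100,380,200)}[n]
    from workcell import camera
    a=camera(n)[b[1]:b[3],b[0]:b[2]]; cv2.imwrite(f"pics/g_{n}.png",cv2.resize(a,None,fx=5,fy=5,interpolation=cv2.INTER_CUBIC))
E
```

```text
2.85 tcp [ 0.6128 -0.2026  0.079 ] q [ 0.71  0.3  -0.46  1.95  0.07  0.49 -0.05] F [ 0.9  0.2 -4.5] T [0.02 0.88 0.03] grip 0.406
disp frame mm [-0.5 -1.2 32.3] z [ 0.002 -0.    -1.   ] jaw -13.2
```

View pics/g_side.png

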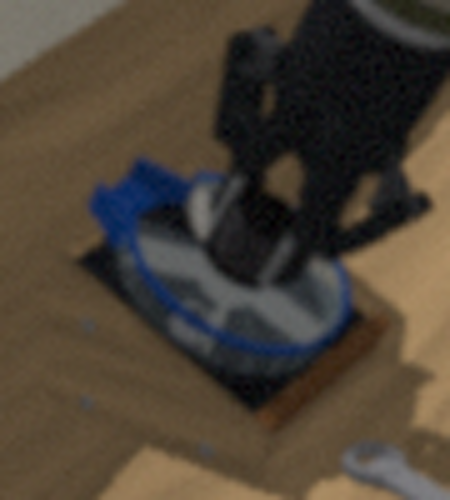

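View pics/g_top.png

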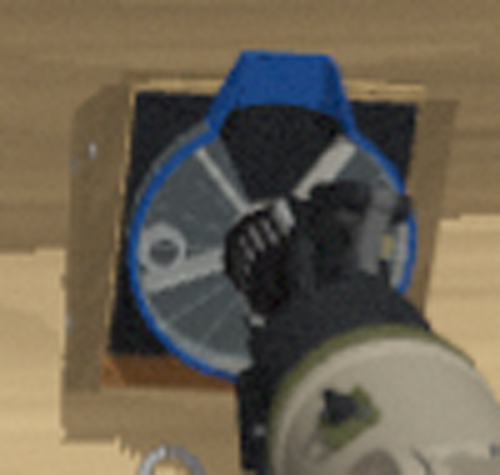

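Knob is gripped: the opening reads about 35 mm, the forces are small, and the foot hasn't moved in the stand. Next I turn the wheel by -76° about the dispenser axis. Rz is (-0.4217, 0.028, 0.9063).

```bash
python3 -c "
from h import *
print(disp_R(YAW)[:,2]*-7.6)"
```

```text
[ 3.20483733 -0.21286506 -6.88793918]
```

Request:
{"op": "play_rows", "data": {"rows": [[[0,0,0],[3.2,-0.21,-6.89],20],[[0,0,0],[3.2,-0.21,-6.89],20],[[0,0,0],[3.2,-0.21,-6.89],20],[[0,0,0],[3.2,-0.21,-6.89],20],[[0,0,0],[3.2,-0.21,-6.89],20],[[0,0,0],[3.2,-0.21,-6.89],20],[[0,0,0],[3.2,-0.21,-6.89],20],[[0,0,0],[3.2,-0.21,-6.89],20],[[0,0,0],[3.2,-0.21,-6.89],20],[[0,0,0],[3.2,-0.21,-6.89],20],[[0,0,0],[0,0,0],20],[[0,0,0],[0,0,0],20]]}}

```text
clock: 4.45
position: [0.6129, -0.2022, 0.0788]
ee_rot: [-0.673, 0.707, -0.16, 0.146]
ft_force: [-0.9, 2.0, -4.4]
grip_width: 0.406
```

```bash
cat > look.py <<'E'
from h import *
import sys
from workcell import camera
t=sys.argv[1]
for n,b in(("top",(355,140,455,235)),("side",(290,100,380,200))):
    a=camera(n); cv2.imwrite(f"pics/{t}_{n}_full.png",a); cv2.imwrite(f"pics/{t}_{n}.png",cv2.resize(a[b[1]:b[3],b[0]:b[2]],None,fx=6,fy=6,interpolation=cv2.INTER_CUBIC))
E
python3 st.py; python3 look.py t
```

```text
4.45 tcp [ 0.6129 -0.2022  0.0788] q [ 0.46  0.27 -0.18  1.96 -0.1   0.49 -1.25] F [-0.9  2.  -4.4] T [0.46 1.06 0.29] grip 0.406
disp frame mm [-0.5 -0.8 32. ] z [-0.001 -0.002 -1.   ] jaw -89.0
```

View pics/t_top.png

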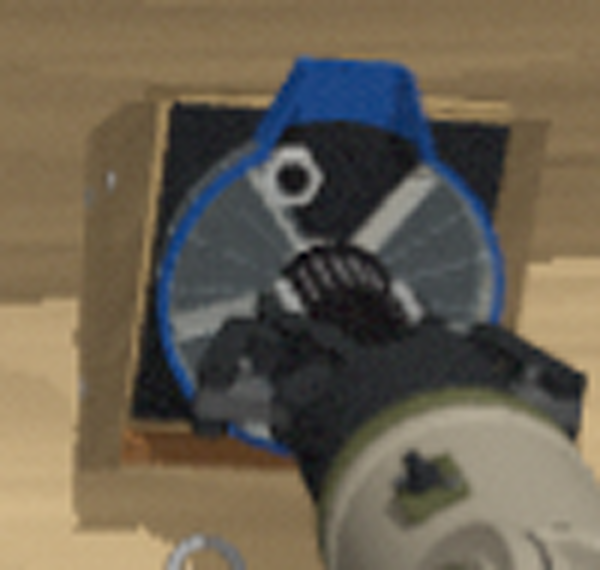

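View pics/t_side.png

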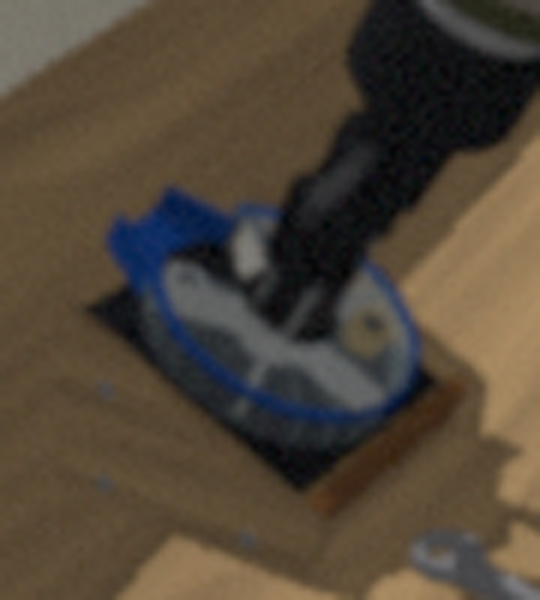

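Run:
```python
from h import *
R=disp_R(YAW);z=lambda x,y:(355+x/6-.42,140+y/6-.42)
im=cv2.imread("pics/t_top_full.png"); m=blob(im,(100,140,60),(125,255,255),(355,140,455,235))
ys,xs=np.nonzero(m); q=np.c_[xs,ys][ys<164].astype(float); P=plane('top',q,SEAT+R[:,2]*.012,R[:,2]); L=(P-SEAT)@R;t=L[L[:,0]>.07];print('spout',L[:,0].max(),t[:,1].min(),t[:,1].max())
for k,p in {'TLo':(262,178),'TLi':(300,238),'TRo':(428,180),'TRi':(360,248),'L':(215,315)}.items():
    L=((plane('top',[z(*p)],SEAT+R[:,2]*.026,R[:,2])-SEAT)@R)[0];print(k,L.round(4),np.degrees(np.arctan2(L[1],L[0])).round(1))
L=((plane('top',[z(290,178)],SEAT+R[:,2]*.018,R[:,2])-SEAT)@R)[0];print('nut',L.round(4),np.degrees(np.arctan2(L[1],L[0])).round(1))
o=cv2.imread("pics/top0.png"); m0=blob(o,(100,140,60),(125,255,255),(355,140,455,235))
for mm in(m0,m): ys,xs=np.nonzero(mm); print(xs[ys<158].mean(),ys[ys<158].mean(),xs.min(),xs.max(),ys.max())
```

```text
spout 0.08598674042540357 -0.02840044422215572 0.022395991542857492
TLo [0.0449 0.028  0.026 ] 31.9
TLi [0.0226 0.0114 0.026 ] 26.8
TRo [ 0.047  -0.0326  0.026 ] -34.8
TRi [ 0.0198 -0.0111  0.026 ] -29.3
L [-0.0088  0.0392  0.026 ] 102.6
nut [0.0429 0.016  0.018 ] 20.4
410.67105263157896 154.06578947368422 380 437 215
412.30625 153.90625 381 438 214
```

The nut now sits in the pocket at the spout, at zoom (290,178). The ribs either side are at +32° and -35°, so it's centred on the spout to within about 1°. The dispenser shifted by about 1° inside its play. Next I lift it.

Request:
{"op": "play_rows", "data": {"rows": [[[0,0,0],[0,0,0],20],[[0,0,5],[0,0,0],20],[[0,0,10],[0,0,0],20],[[0,0,15],[0,0,0],20],[[0,0,20],[0,0,0],20],[[0,0,20],[0.15,1.7,0],20],[[0,0,20],[0.15,1.7,0],20],[[0,0,20],[0.15,1.7,0],20],[[0,0,20],[0.15,1.7,0],20],[[0,0,20],[0.15,1.7,0],20],[[0,0,10],[0.15,1.7,0],20],[[0,0,0],[0,0,0],20]], "force": 90}}

```text
clock: 6.05
position: [0.614, -0.2029, 0.2413]
ee_rot: [-0.682, 0.719, -0.095, 0.088]
ft_force: [-0.2, 1.4, -5.2]
grip_width: 0.4
```

```bash
python3 st.py; python3 look.py l
```

```text
6.05 tcp [ 0.614  -0.2029  0.2413] q [ 0.42  0.2  -0.16  1.63 -0.02  1.06 -1.35] F [-0.2  1.4 -5.2] T [0.04 0.54 0.05] grip 0.4
disp frame mm [ 69.2  -1.4 178.7] z [-0.174  0.001 -0.985] jaw -89.3
```

View pics/l_top_full.png

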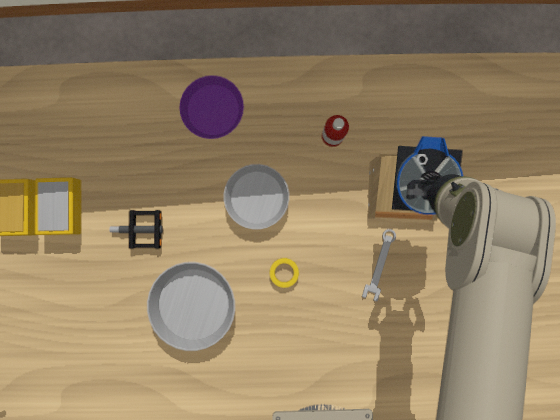

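View pics/l_side_full.png

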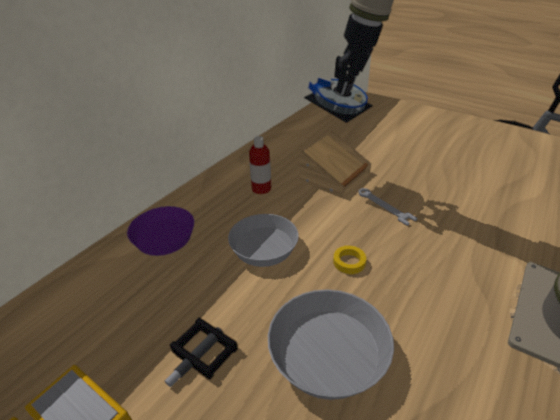

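The dispenser is lifted clear with the nut in the spout pocket at (422,159), and nothing else has moved. Next is the transport plan.

```bash
cat >> h.py <<'E'
G=np.radians(-88.); ZD=.032
def Rdt(yaw,up):
    return Ro.from_euler('z',yaw,degrees=True).as_matrix()@Ro.from_euler('y',-up,degrees=True).as_matrix()
def pose_tip(yaw,up,tip):
    R=Rdt(yaw,up); return tool(R,np.array(tip)-R@np.array([.084,0,.012]),ZD,G)
E
python3 - <<'E'
from h import *
p,r,o=now()
# current dispenser frame
m=r.as_matrix(); z=-m[:,2]; x=m[:,0]; Rd=np.c_[Ro.from_rotvec(-G*z).apply(x),np.zeros(3),z]; Rd[:,1]=np.cross(z,Rd[:,0])
org=p-z*ZD; print('spout az',np.degrees(np.arctan2(Rd[1,0],Rd[0,0])),'up',np.degrees(np.arcsin(Rd[2,0])),'tip',org+Rd@[.084,0,.012])
pp=proj('top',[org+Rd@np.array(v) for v in([.063,.063,.005],[.063,-.063,.005],[.084,0,.0075],[-.063,.063,.005])]);print('pred foot corners/spout',pp.round(1))
pc,rc=pose_tip(175,15,[DISH[0]+.025,DISH[1],.16]); print('C',pc,((pc-p)*1e3).round(1),delta(p,Ro.from_euler('z',180,degrees=True)*r,pc,rc)[1])
E
python3 -c "
import cv2
a=cv2.imread('pics/l_top_full.png')[125:225,370:480];cv2.imwrite('pics/lz.png',cv2.resize(a,None,fx=6,fy=6,interpolation=cv2.INTER_CUBIC))"
```

```text
spout az -5.091251508651305 up 14.792095098560091 tip [ 0.69886905 -0.21018444  0.24119694]
pred foot corners/spout [[397.1 146.9]
 [461.5 151.3]
 [431.  138.3]
 [390.6 210.7]]
C [0.7216857  0.13007723 0.15757772] [108.8 332.7 -81.5] [ 0.40542448  0.1729174  -0.01213083]
```

View pics/lz.png

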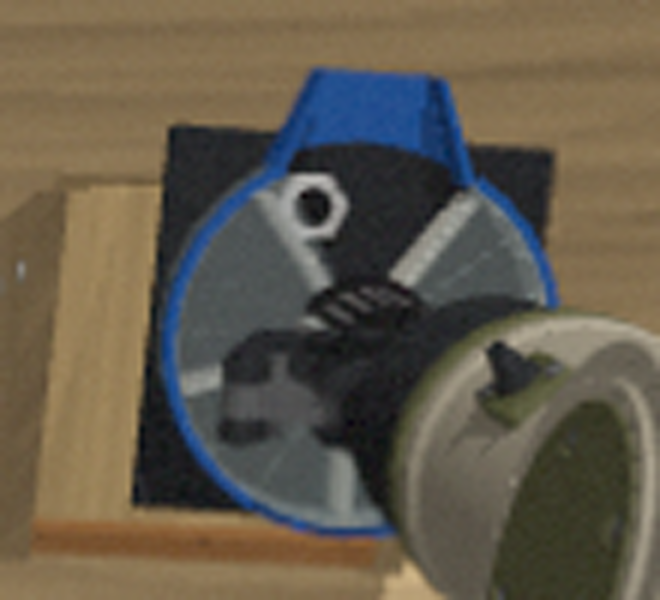

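Request:
{"op": "play_rows", "data": {"rows": [[[3,9,0],[0,0,5],20],[[6,18.5,0],[0,0,10],20],[[6,18.5,0],[0,0,10],20],[[6,18.5,0],[0,0,10],20],[[6,18.5,0],[0,0,10],20],[[6,18.5,0],[0,0,10],20],[[6,18.5,0],[0,0,10],20],[[6,18.5,0],[0,0,10],20],[[6,18.5,0],[0,0,10],20],[[6,18.5,0],[0,0,10],20]]}}

```text
clock: 7.4
position: [0.67, -0.0273, 0.2383]
ee_rot: [0.992, 0.019, -0.001, -0.128]
ft_force: [-0.1, 0.4, -4.6]
grip_width: 0.393
```

```bash
python3 st.py
```

```text
7.4 tcp [ 0.67   -0.0273  0.2383] q [ 0.4   0.5  -0.44  1.27 -0.05  1.42  0.05] F [-0.1  0.4 -4.6] T [-0.56 -0.02  0.01] grip 0.393
disp frame mm [108.  177.5 157.4] z [-0.431  0.253 -0.866] jaw 6.6
```

Request:
{"op": "play_rows", "data": {"rows": [[[6,18.5,0],[0,0,10],20],[[6,18.5,0],[0,0,10],20],[[6,18.5,0],[0,0,10],20],[[6,18.5,0],[0,0,10],20],[[6,18.5,0],[0,0,10],20],[[6,18.5,0],[0,0,10],20],[[6,18.5,0],[0,0,10],20],[[6,18.5,0],[0,0,10],20],[[3,9,0],[0,0,5],20],[[0,0,0],[0,0,0],20]]}}

```text
clock: 8.65
position: [0.7208, 0.1317, 0.2378]
ee_rot: [0.719, 0.683, -0.088, -0.094]
ft_force: [-0.5, -0.2, -4.5]
grip_width: 0.397
```

```bash
python3 st.py; python3 look.py c
python3 - <<'E'
from h import *
p,r,o=now()
a=cv2.imread('pics/c_top_full.png')[120:240,200:340];cv2.imwrite('pics/cz.png',cv2.resize(a,None,fx=5,fy=5,interpolation=cv2.INTER_CUBIC))
for tip,up in(([DISH[0]+.025,DISH[1],.085],15),([DISH[0]+.025,DISH[1],.062],0)):
  pc,rc=pose_tip(175,up,tip); d,w=delta(p,r,pc,rc); print(pc,d.round(1),w.round(2)); p,r=pc,rc
E
```

```text
8.65 tcp [0.7208 0.1317 0.2378] q [ 0.02  0.87 -0.6   0.72  0.34  1.87  1.13] F [-0.5 -0.2 -4.5] T [-0.03 -0.51  0.03] grip 0.397
disp frame mm [144.3 339.5 139.9] z [-0.64  -0.001 -0.769] jaw 90.7
[0.7216857  0.13007723 0.08257772] [   0.5    0.9 -156. ] [0.46 0.25 0.14]
[0.71938035 0.13027892 0.082     ] [-2.3  0.2 -0.6] [ -1.31 -14.94   0.  ]
```

View pics/cz.png

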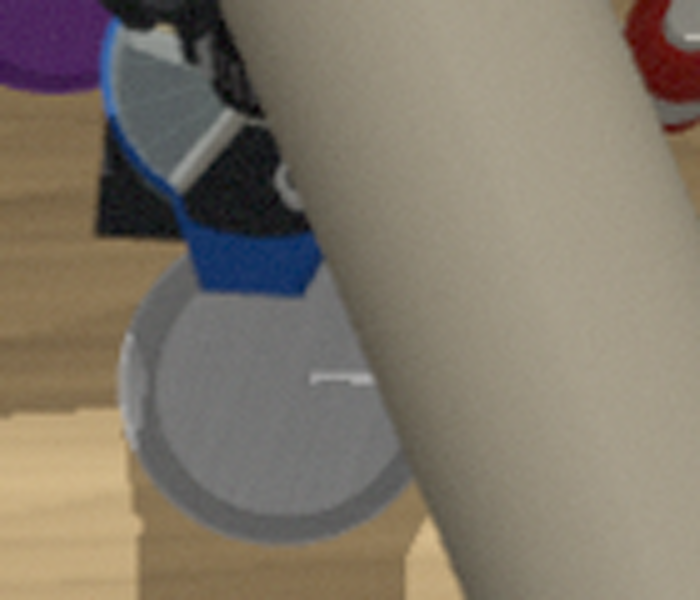

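View pics/c_side_full.png

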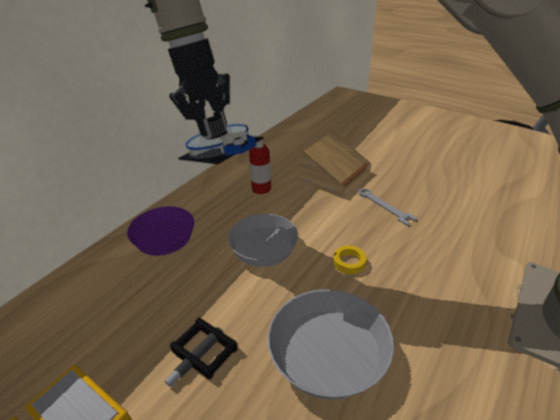

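Run:
```python
from h import *
im=cv2.imread("pics/top0.png"); m=blob(im,(125,60,20),(160,255,255),(160,60,260,150)); c=max(cv2.findContours(m,0,1)[0],key=cv2.contourArea); hu=cv2.convexHull(c).reshape(-1,2)
im=cv2.imread("pics/side0.png"); 
for h in(.04,.06):
  P=plane('top',hu,[0,0,h],np.array([0,0,1.]));C=np.array(circ(P[:,0],P[:,1]));print(C, 'side top/bottom px', proj('side',[[C[0],C[1],h],[C[0],C[1],0]]).round())
for up in(0,-10,-15,-40):
  R=Rdt(175,up); tip=np.array([DISH[0]+.025,DISH[1],.06]); o=tip-R@[.084,0,.012]
  print(up,'foot rear corners',[(o+R@np.array([-.063,s*.063,0])).round(3).tolist() for s in(1,-1)],'mid',(o+R@np.array([0,-.063,0])).round(3))
p,r,o=now()
for tip,up in(([DISH[0]+.025,DISH[1],.16],15),([DISH[0]+.025,DISH[1],.12],-12),([DISH[0]+.025,DISH[1],.058],-12),([DISH[0]+.02,DISH[1],.056],-38)):
  pc,rc=pose_tip(175,up,tip); d,w=delta(p,r,pc,rc); print(pc,d.round(1),w.round(2)); p,r=pc,rc
```

```text
[0.81959888 0.23648522 0.07337203] side top/bottom px [[161. 224.]
 [165. 238.]]
[0.81469293 0.23381501 0.07215001] side top/bottom px [[162. 217.]
 [167. 238.]]
0 foot rear corners [[0.777, 0.062, 0.048], [0.788, 0.188, 0.048]] mid [0.725 0.193 0.048]
-10 foot rear corners [[0.777, 0.062, 0.074], [0.787, 0.188, 0.074]] mid [0.726 0.193 0.063]
-15 foot rear corners [[0.775, 0.062, 0.086], [0.786, 0.188, 0.086]] mid [0.725 0.193 0.07 ]
-40 foot rear corners [[0.75, 0.064, 0.145], [0.761, 0.19, 0.145]] mid [0.713 0.194 0.105]
[0.7216857  0.13007723 0.15757772] [  0.5   0.9 -81. ] [0.46 0.25 0.14]
[0.71340933 0.13080131 0.15702753] [-8.3  0.7 -0.6] [ -2.35 -26.9   -0.  ]
[0.71340933 0.13080131 0.09502753] [  0.   0. -62.] [0. 0. 0.]
[0.68437465 0.13290408 0.12347578] [-29.    2.1  28.4] [ -2.27 -25.9   -0.  ]
```

Run:
```python
from h import *
p,r,o=now(); b=np.r_[DISH,0]+.025*np.array([np.cos(np.radians(-30)),np.sin(np.radians(-30)),0])
for tip,up in((.15,14.8),(.056,-8),(.056,-18),(.056,-28),(.056,-38)):
  pc,rc=pose_tip(150,up,b+[0,0,tip]); d,w=delta(p,r,pc,rc); print(up,pc.round(4),d.round(1),w.round(2)); p,r=pc,rc
```

```text
14.8 [0.7071 0.0819 0.1479] [-14.1 -47.3 -90.7] [  0.44  -0.05 -24.86]
-8 [0.702  0.0849 0.0875] [ -5.1   3.  -60.4] [-11.4  -19.75   0.  ]
-18 [0.6962 0.0882 0.101 ] [-5.8  3.3 13.5] [-5.   -8.66 -0.  ]
-28 [0.6885 0.0927 0.1131] [-7.7  4.5 12.1] [-5.   -8.66 -0.  ]
-38 [0.679  0.0982 0.1235] [-9.4  5.4 10.4] [-5.   -8.66  0.  ]
```

Request:
{"op": "play_rows", "data": {"rows": [[[-2.8,-9.5,-18.1],[0.09,0,-5],20],[[-2.8,-9.5,-18.1],[0.09,0,-5],20],[[-2.8,-9.5,-18.1],[0.09,0,-5],20],[[-2.8,-9.5,-18.1],[0.09,0,-5],20],[[-2.9,-9.3,-18.3],[0.09,0,-4.9],20],[[-0.9,0.5,-10.1],[-1.9,-3.29,0],20],[[-0.9,0.5,-10.1],[-1.9,-3.29,0],20],[[-0.8,0.5,-10.1],[-1.9,-3.29,0],20],[[-0.8,0.5,-10.1],[-1.9,-3.29,0],20],[[-0.8,0.5,-10.0],[-1.9,-3.29,0],20],[[-0.9,0.5,-10.0],[-1.9,-3.29,0],20],[[0,0,0],[0,0,0],20]]}}

```text
clock: 10.25
position: [0.7003, 0.085, 0.0875]
ee_rot: [0.855, 0.514, 0.032, 0.06]
ft_force: [-0.5, -0.4, -4.1]
grip_width: 0.397
```

```bash
python3 st.py; python3 look.py d
python3 - <<'E'
from h import *
p,r,o=now(); b=np.r_[DISH,0]+.025*np.array([np.cos(np.radians(-30)),np.sin(np.radians(-30)),0])
for tip,up in((.056,-8),):
  pc,rc=pose_tip(150,up,b+[0,0,tip]); d,w=delta(p,r,pc,rc); print(up,pc.round(4),d.round(1),w.round(2)); p,r=pc,rc
a=cv2.imread('pics/d_side_full.png')[120:290,140:340];cv2.imwrite('pics/dz.png',cv2.resize(a,None,fx=3.5,fy=3.5,interpolation=cv2.INTER_CUBIC))
E
```

```text
10.25 tcp [0.7003 0.085  0.0875] q [ 0.15  0.59 -0.53  1.47  0.44  1.09  0.59] F [-0.5 -0.4 -4.1] T [ 0.1   0.28 -0.03] grip 0.397
disp frame mm [ 65.  291.6  11.1] z [-0.308 -0.062 -0.949] jaw 68.0
-8 [0.702  0.0849 0.0875] [-0.   0.6 -1.1] [-0.03 -0.1   0.02]
```

View pics/dz.png

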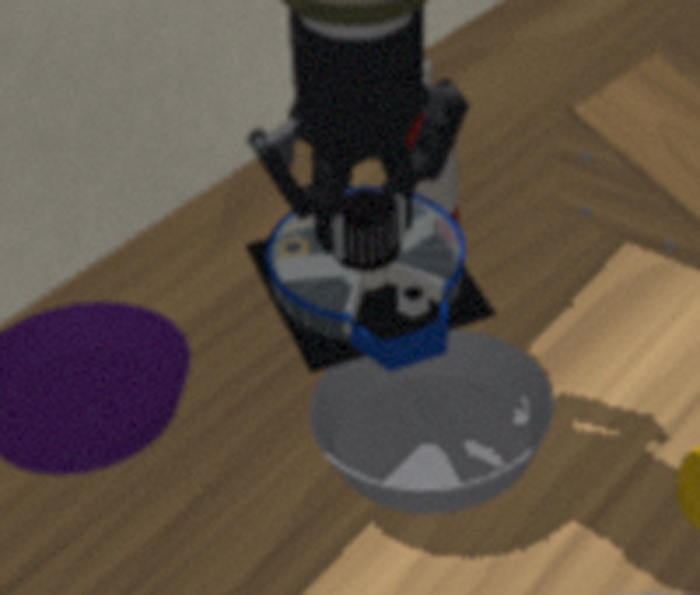

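View pics/d_top_full.png

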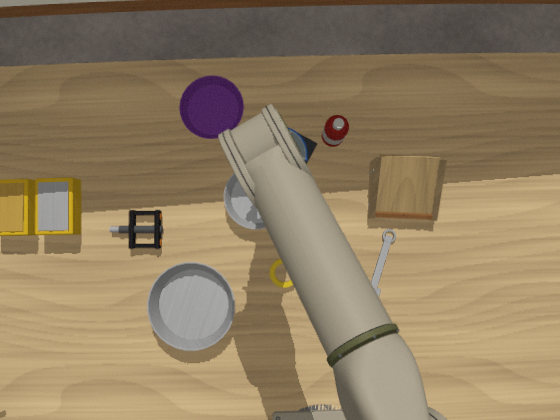

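Run:
```python
from h import *
p,r,o=now()
m=r.as_matrix(); z=-m[:,2]; x=m[:,0]; Rd=np.c_[Ro.from_rotvec(-G*z).apply(x),np.zeros(3),z]; Rd[:,1]=np.cross(z,Rd[:,0])
org=p-z*ZD; t=org+Rd@[.084,0,.0075]; q=proj('side',[t,[*DISH,.036]]); print(t,q,(q-[140,120]+.5)*3.5)
```

```text
[0.63286139 0.12425246 0.05274367] [[258.34733482 221.54526725]
 [263.37965427 234.57043857]] [[415.96567187 357.15843539]
 [433.57878995 402.74653498]]
```

Request:
{"op": "play_rows", "data": {"rows": [[[-2.9,1.7,6.7],[-2.5,-4.33,0],20],[[-2.9,1.6,6.8],[-2.5,-4.33,0],20],[[-3.9,2.3,6.0],[-2.5,-4.33,0],20],[[-3.8,2.2,6.1],[-2.5,-4.33,0],20],[[-4.7,2.7,5.2],[-2.5,-4.33,0],20],[[-4.7,2.7,5.2],[-2.5,-4.33,0],20],[[0,0,0],[0,0,0],20],[[0,0,0],[0,0,0],20],[[0,0,0],[0,0,0],20]]}}

```text
clock: 11.48
position: [0.6798, 0.0977, 0.1242]
ee_rot: [0.811, 0.487, 0.157, 0.284]
ft_force: [0.5, 0.3, -4.5]
grip_width: 0.397
```

```bash
python3 st.py; python3 look.py e
python3 - <<'E'
from h import *
a=cv2.imread('pics/e_side_full.png')[120:290,140:340];cv2.imwrite('pics/ez.png',cv2.resize(a,None,fx=3.5,fy=3.5,interpolation=cv2.INTER_CUBIC))
E
```

```text
11.475 tcp [0.6798 0.0977 0.1242] q [-0.14  0.35 -0.38  1.87  1.    0.83 -0.06] F [ 0.5  0.3 -4.5] T [ 0.7   1.08 -0.02] grip 0.397
disp frame mm [ 61.1 302.8  53.3] z [ 0.165 -0.272 -0.948] jaw 67.9
```

View pics/ez.png

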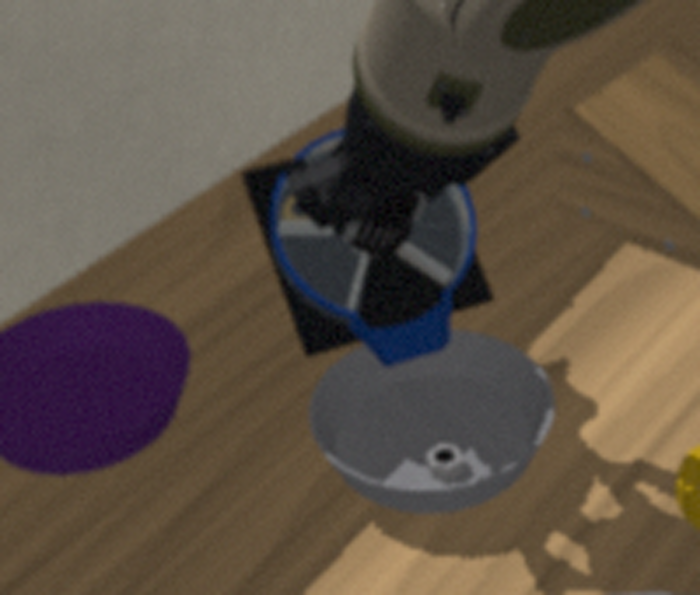

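The nut is in the dish at zoom (443,457), and the bush is still in the dispenser at (287,207). Going back now.

Request:
{"op": "play_rows", "data": {"rows": [[[4,-2.2,10],[2.5,4.33,0],20],[[4,-2.2,10],[2.5,4.33,0],20],[[4,-2.2,10],[2.5,4.33,0],20],[[4,-2.2,10],[2.5,4.33,0],20],[[4,-2.2,10],[2.5,4.33,0],20],[[4,-2.2,10],[2.5,4.33,0],20],[[0,0,15],[2.85,4.94,0],20],[[0,0,15],[2.85,4.94,0],20],[[0,0,15],[2.85,4.94,0],20],[[0,0,15],[2.85,4.94,0],20],[[0,0,0],[0,0,0],20]]}}

```text
clock: 12.95
position: [0.7044, 0.0837, 0.2429]
ee_rot: [0.85, 0.51, -0.062, -0.113]
ft_force: [0.3, 0.2, -6.0]
grip_width: 0.4
```

```bash
python3 st.py
python3 - <<'E'
from h import *
p,r,o=now(); pl=np.array([.614,-.2029,.2413]); rl=Ro.from_quat([-.682,.719,-.095,.088])
print((pl-p)*1e3, delta(p,Ro.from_euler('z',-155,degrees=True)*r,pl,rl)[1])
E
```

```text
12.95 tcp [0.7044 0.0837 0.2429] q [ 0.14  0.75 -0.52  0.89  0.16  1.75  0.81] F [ 0.3  0.2 -6. ] T [-0.28 -0.52 -0.06] grip 0.4
disp frame mm [134.5 290.5 150.2] z [-0.617  0.114 -0.779] jaw 67.5
[ -90.43582946 -286.55232517   -1.61922862] [ 0.36705618 -0.04964149  0.06823389]
```

Request:
{"op": "play_rows", "data": {"rows": [[[-5.6,-17.9,0],[0,0,-9.7],20],[[-5.6,-17.9,0],[0,0,-9.7],20],[[-5.6,-17.9,0],[0,0,-9.7],20],[[-5.6,-17.9,0],[0,0,-9.7],20],[[-5.6,-17.9,0],[0,0,-9.7],20],[[-5.7,-17.9,0],[0,0,-9.7],20],[[-5.7,-17.9,0],[0,0,-9.7],20],[[-5.7,-17.9,0],[0,0,-9.7],20],[[-5.7,-17.9,0],[0,0,-9.7],20],[[-5.7,-17.9,0],[0,0,-9.7],20],[[-5.7,-17.9,0],[0,0,-9.7],20],[[-5.7,-17.9,0],[0,0,-9.7],20]]}}

```text
clock: 14.45
position: [0.6338, -0.1298, 0.2434]
ee_rot: [0.881, -0.455, 0.064, -0.112]
ft_force: [0.0, 0.6, -4.6]
grip_width: 0.396
```

Request:
{"op": "play_rows", "data": {"rows": [[[-5.6,-17.9,0],[0,0,-9.7],20],[[-5.6,-17.9,0],[0,0,-9.7],20],[[-5.6,-17.9,0],[0,0,-9.7],20],[[-5.6,-17.9,0],[0,0,-9.7],20],[[0,0,0],[0,0,0],20],[[0,0,0],[0,0,0],20]]}}

```text
clock: 15.2
position: [0.6125, -0.1997, 0.2437]
ee_rot: [-0.684, 0.718, -0.097, 0.086]
ft_force: [0.8, 0.0, -3.7]
grip_width: 0.398
```

```bash
python3 st.py; python3 look.py f
python3 - <<'E'
from h import *
a=cv2.imread('pics/f_top_full.png')[125:225,370:480];cv2.imwrite('pics/fz.png',cv2.resize(a,None,fx=6,fy=6,interpolation=cv2.INTER_CUBIC))
p,r,o=now()
m=r.as_matrix(); z=-m[:,2]; x=m[:,0]; Rd=np.c_[Ro.from_rotvec(-G*z).apply(x),np.zeros(3),z]; Rd[:,1]=np.cross(z,Rd[:,0])
org=p-z*ZD
pp=proj('top',[org+Rd@np.array(v) for v in([.063,.063,.005],[.063,-.063,.005],[.084,0,.0075],[-.063,.063,.005])]);print(pp.round(1))
E
```

```text
15.2 tcp [ 0.6125 -0.1997  0.2437] q [ 0.36  0.19 -0.1   1.64 -0.03  1.06 -1.35] F [ 0.8  0.  -3.7] T [0.08 0.57 0.05] grip 0.398
disp frame mm [ 68.7   1.7 181.7] z [-0.175 -0.005 -0.985] jaw -88.9
[[396.1 146.7]
 [460.9 150.9]
 [430.1 138. ]
 [389.8 210.7]]
```

View pics/fz.png

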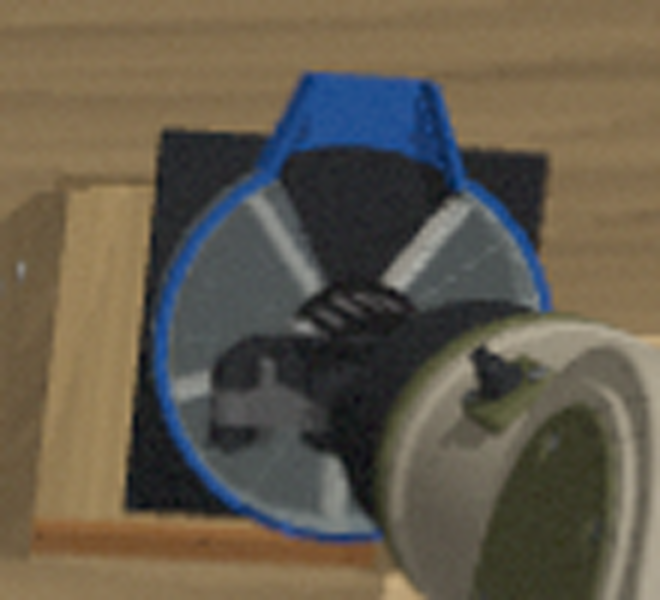

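View pics/f_side_full.png

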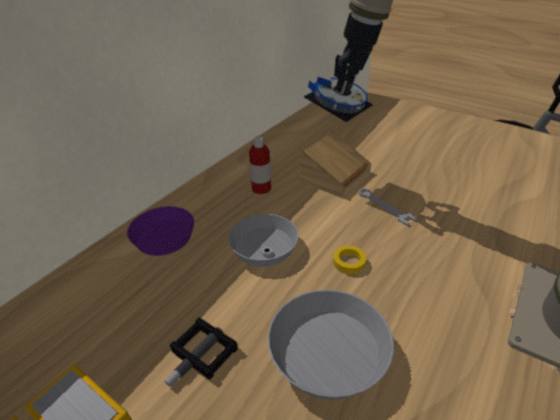

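Run:
```python
from h import *
a=cv2.imread('pics/d_top_full.png')[145:230,360:450];cv2.imwrite('pics/sz.png',cv2.resize(a,None,fx=8,fy=6.8,interpolation=cv2.INTER_CUBIC))
```

```text
(no output)
```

View pics/sz.png

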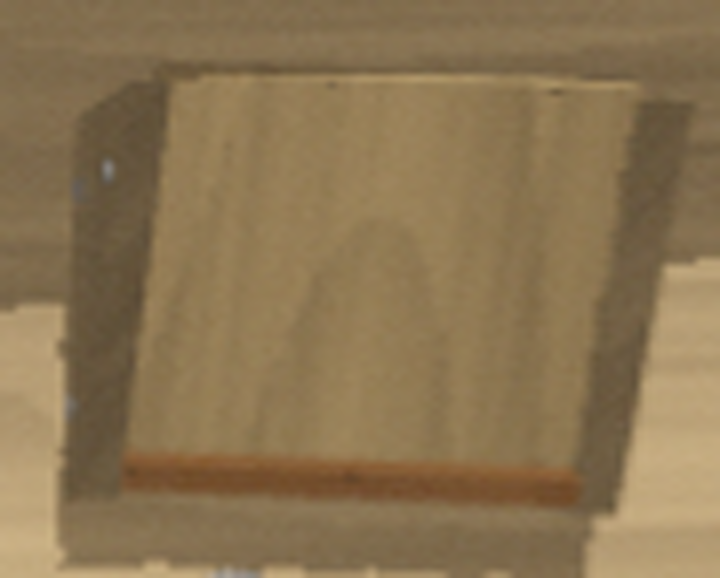

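Run:
```python
from h import *
z=lambda x,y:(360+x/8-.44,145+y/6.8-.43)
R=disp_R(YAW)
for nm,ps,h in(('left (board top)',[(170,80),(128,450)],.012),('right (seat)',[(638,90),(582,460)],0),('back',[(170,75),(640,86)],0),('lip top inner',[(128,455),(580,468)],.012),('lip top outer',[(122,488),(580,505)],.012)):
    L=(plane('top',[z(*p) for p in ps],SEAT+R[:,2]*h,R[:,2])-SEAT)@R; d=L[1]-L[0]; print(nm,(L*1e3).round(1).tolist(),'ang',np.degrees(np.arctan2(d[1],d[0])).round(2))
```

```text
left (board top) [[68.3, 66.5, 12.0], [-60.6, 65.1, 12.0]] ang -179.35
right (seat) [[67.5, -66.0, -0.0], [-63.2, -68.6, -0.0]] ang -178.85
back [[66.5, 64.5, 0.0], [68.9, -66.3, -0.0]] ang -88.95
lip top inner [[-62.4, 64.9, 12.0], [-61.3, -64.8, 12.0]] ang -89.51
lip top outer [[-74.4, 65.4, 12.0], [-74.7, -66.7, 12.0]] ang -90.13
```

```bash
cat > tgt.py <<'E'
from h import *
import sys
h=float(sys.argv[1]); p,r,o=now(); R=disp_R(np.radians(-3.4)); 
pt,rt=tool(R,SEAT+R@np.array([-.0003,-.0006,0])+[0,0,h/1e3],.0322,G); d,w=delta(p,r,pt,rt); print(pt.round(4),d.round(2),w.round(2))
E
python3 tgt.py 40
```

```text
[ 0.613  -0.2021  0.1191] [   0.31   -2.2  -124.66] [ -0.71 -10.07   1.48]
```

Request:
{"op": "play_rows", "data": {"rows": [[[0,-0.3,-15],[-0.09,-1.26,0.18],20],[[0,-0.3,-16],[-0.09,-1.26,0.18],20],[[0.1,-0.3,-16],[-0.09,-1.26,0.18],20],[[0,-0.3,-16],[-0.09,-1.26,0.18],20],[[0.1,-0.3,-16],[-0.09,-1.26,0.19],20],[[0,-0.3,-16],[-0.09,-1.26,0.19],20],[[0.1,-0.2,-15],[-0.09,-1.26,0.19],20],[[0,-0.2,-14.7],[-0.08,-1.25,0.19],20],[[0,0,0],[0,0,0],20],[[0,0,0],[0,0,0],20]]}}

```text
clock: 16.55
position: [0.6134, -0.2028, 0.1199]
ee_rot: [-0.681, 0.7, -0.16, 0.146]
ft_force: [-0.2, -0.6, -3.2]
grip_width: 0.398
```

```bash
python3 tgt.py 5; python3 tgt.py 0; python3 st.py; python3 look.py h
```

```text
[ 0.613  -0.2021  0.0841] [ -0.43   0.77 -35.89] [-0.02  0.02  0.15]
[ 0.613  -0.2021  0.0791] [ -0.43   0.77 -40.89] [-0.02  0.02  0.15]
16.55 tcp [ 0.6134 -0.2028  0.1199] q [ 0.42  0.22 -0.13  1.93 -0.13  0.58 -1.2 ] F [-0.2 -0.6 -3.2] T [ 0.02  0.81 -0.  ] grip 0.398
disp frame mm [17.4 -1.4 69. ] z [ 0.     0.002 -1.   ] jaw -87.8
```

View pics/h_top.png

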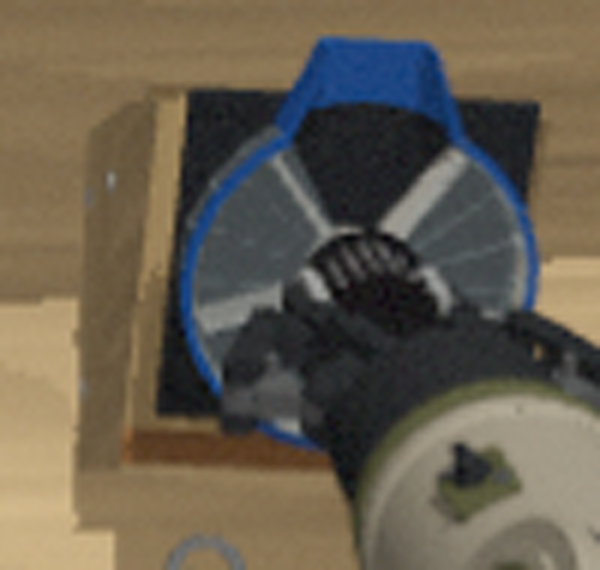

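Request:
{"op": "play_rows", "data": {"rows": [[[-0.1,0.2,-8],[0,0,0],20],[[-0.1,0.2,-8],[0,0,0],20],[[-0.1,0.2,-8],[0,0,0],20],[[-0.1,0.2,-6],[0,0,0],20],[[0,0,-4],[0,0,0.1],20],[[0,0,-3],[0,0,0],20],[[0,0,0],[0,0,0],20]]}}

```text
clock: 17.52
position: [0.6125, -0.2021, 0.082]
ee_rot: [-0.681, 0.699, -0.16, 0.146]
ft_force: [-0.0, 0.3, -4.4]
grip_width: 0.402
```

```bash
python3 tgt.py 0; python3 st.py
```

```text
[ 0.613  -0.2021  0.0791] [ 0.55  0.04 -2.96] [-0.04 -0.02  0.09]
17.525 tcp [ 0.6125 -0.2021  0.082 ] q [ 0.42  0.27 -0.13  1.96 -0.14  0.5  -1.19] F [-0.   0.3 -4.4] T [0.04 0.91 0.  ] grip 0.402
disp frame mm [ 0.5 -0.8 35.1] z [-0.     0.003 -1.   ] jaw -87.7
```

Still hanging free with no contact. I'll lower in 1 mm steps.

Request:
{"op": "play_rows", "data": {"rows": [[[0.1,0,-1],[0,0,0],20],[[0.1,0,-1],[0,0,0],20],[[0,0,-0.8],[0,0,0],20],[[0,0,0],[0,0,0],20]]}}

```text
clock: 18.02
position: [0.6126, -0.2021, 0.0793]
ee_rot: [-0.681, 0.699, -0.16, 0.146]
ft_force: [-0.0, -0.5, -3.7]
grip_width: 0.399
```

```bash
python3 st.py; python3 look.py i
```

```text
18.025 tcp [ 0.6126 -0.2021  0.0793] q [ 0.42  0.27 -0.13  1.96 -0.14  0.49 -1.19] F [-0.  -0.5 -3.7] T [ 0.02  0.9  -0.01] grip 0.399
disp frame mm [-0.5 -0.7 32.5] z [-0.     0.003 -1.   ] jaw -87.7
```

View pics/i_side.png

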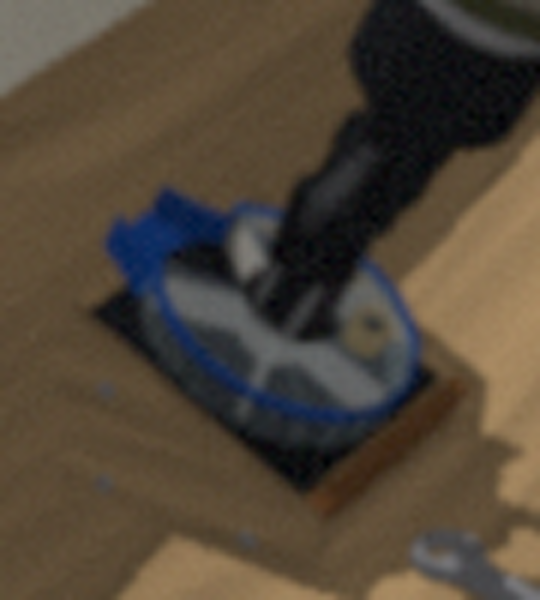

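View pics/i_top.png

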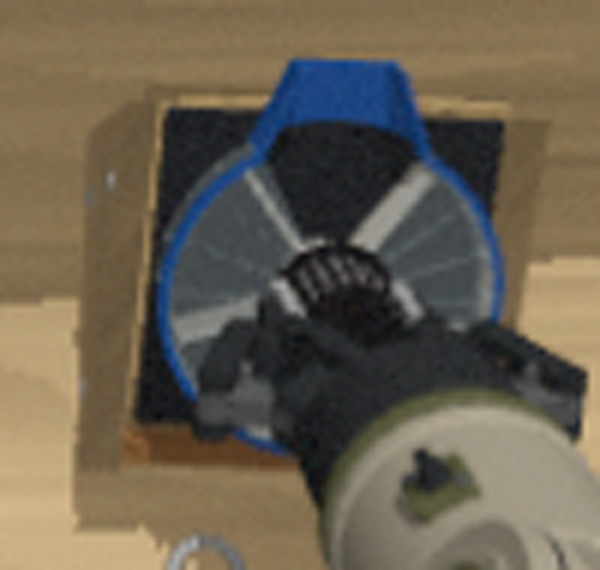

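Request:
{"op": "play_rows", "data": {"rows": [[[0,0,-0.7],[0,0,0],20],[[0,0,-0.7],[0,0,0],20],[[0,0,0],[0,0,0],20]]}}

```text
clock: 18.5
position: [0.6127, -0.2021, 0.078]
ee_rot: [-0.681, 0.699, -0.16, 0.146]
ft_force: [-0.6, -0.2, -2.1]
grip_width: 0.4
```

```bash
python3 st.py
```

```text
18.5 tcp [ 0.6127 -0.2021  0.078 ] q [ 0.42  0.27 -0.13  1.96 -0.14  0.49 -1.19] F [-0.6 -0.2 -2.1] T [ 0.11  0.88 -0.04] grip 0.4
disp frame mm [-1.  -0.8 31.4] z [-0.     0.003 -1.   ] jaw -87.7
```

Request:
{"op": "play_rows", "data": {"rows": [[[0,0,-0.6],[0,0,0],20],[[0,0,0],[0,0,0],20],[[0,0,0],[0,0,0],45],[[0,0,0],[0,0,0],60],[[0,0,0],[0,0,0],80],[[0,0,0],[0,0,0],85],[[0,0,0],[0,0,0],85]]}}

```text
clock: 19.38
position: [0.6127, -0.2021, 0.0773]
ee_rot: [-0.681, 0.699, -0.16, 0.146]
ft_force: [0.2, 0.6, 0.4]
grip_width: 0.995
```

```bash
python3 st.py; python3 look.py j
```

```text
19.375 tcp [ 0.6127 -0.2021  0.0773] q [ 0.42  0.27 -0.13  1.96 -0.14  0.49 -1.19] F [0.2 0.6 0.4] T [0.01 0.44 0.03] grip 0.995
disp frame mm [-1.3 -0.8 30.8] z [-0.     0.003 -1.   ] jaw -87.7
```

View pics/j_side.png

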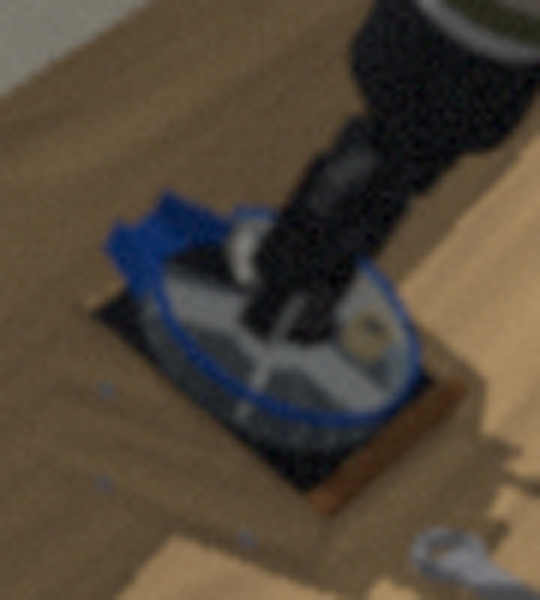

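Released, and it's sitting still. I'll retreat along the axis (-0.42, 0.03, 0.906) and move clear of both camera views.

Request:
{"op": "play_rows", "data": {"rows": [[[-4.2,0.3,9],[0,0,0],85],[[-6.3,0.4,13.6],[0,0,0],85],[[-8.4,0.6,18],[0,0,0],85],[[-8.4,0.6,18],[0,0,0],85],[[-12.6,0.9,27],[0,0,0],85],[[-12.6,0.9,27],[0,0,0],85],[[-25,-30,15],[0,0,0],85],[[-25,-35,10],[0,0,0],85],[[-25,-35,0],[0,0,0],85],[[-25,-35,0],[0,0,0],85],[[-25,-35,0],[0,0,0],85],[[0,0,0],[0,0,0],85]]}}

```text
clock: 20.98
position: [0.4327, -0.3715, 0.2162]
ee_rot: [-0.679, 0.701, -0.161, 0.145]
ft_force: [1.3, 0.9, -0.2]
grip_width: 0.997
```

```bash
python3 st.py; python3 look.py k
python3 - <<'E'
from h import *
for f in("pics/top0.png","pics/k_top_full.png"):
    m=blob(cv2.imread(f),(100,140,60),(125,255,255),(355,140,455,235)); ys,xs=np.nonzero(m); k=ys<158
    L=circ(xs[ys>169].astype(float),ys[ys>169].astype(float)); print(xs[k].mean().round(2),ys[k].mean().round(2),xs.min(),xs.max(),ys.min(),ys.max(),np.round(L,2))
for f in("pics/side0.png","pics/k_side_full.png"):
    m=blob(cv2.imread(f),(100,140,60),(125,255,255),(290,120,380,200)); ys,xs=np.nonzero(m); print(xs.mean(),ys.mean(),xs.min(),xs.max(),ys.min(),ys.max())
d=cv2.absdiff(cv2.imread("pics/top0.png"),cv2.imread("pics/k_top_full.png")).max(2); m=((d>45)*255).astype(np.uint8); m=cv2.morphologyEx(m,cv2.MORPH_OPEN,np.ones((2,2)))
n,l,s,c=cv2.connectedComponentsWithStats(m); print([x.tolist() for x in s[1:] if x[4]>10])
im=cv2.imread("pics/k_top_full.png");m=blob(im,(0,0,70),(180,40,255),(215,155,300,240)); m=cv2.morphologyEx(m,cv2.MORPH_OPEN,np.ones((3,3)))
c=max(cv2.findContours(m,0,1)[0],key=cv2.contourArea); hu=cv2.convexHull(c).reshape(-1,2);P=plane('top',hu,[0,0,.036],np.array([0,0,1.])); print('dish',circ(P[:,0],P[:,1]))
E
```

```text
20.975 tcp [ 0.4327 -0.3715  0.2162] q [ 0.69  0.    0.11  1.94 -0.37  0.9  -0.61] F [ 1.3  0.9 -0.2] T [0.1  0.47 0.  ] grip 0.997
disp frame mm [ -95.2 -181.7  227.7] z [ 0.001 -0.001 -1.   ] jaw -88.0
410.67 154.07 380 437 150 215 [408.56 188.74  27.43]
411.12 153.92 381 437 150 215 [409.3  188.55  27.42]
321.73728813559325 147.86016949152543 308 359 133 170
322.56854838709677 148.73790322580646 308 359 133 170
[[425, 185, 9, 6, 30], [383, 186, 7, 7, 19], [422, 196, 8, 8, 29], [248, 205, 5, 5, 21], [490, 276, 70, 102, 3148], [441, 353, 62, 67, 2074], [549, 389, 11, 16, 130]]
dish (np.float64(0.6106907212956993), np.float64(0.13768732835541395), np.float64(0.07396191490030354))
```

View pics/k_top_full.png

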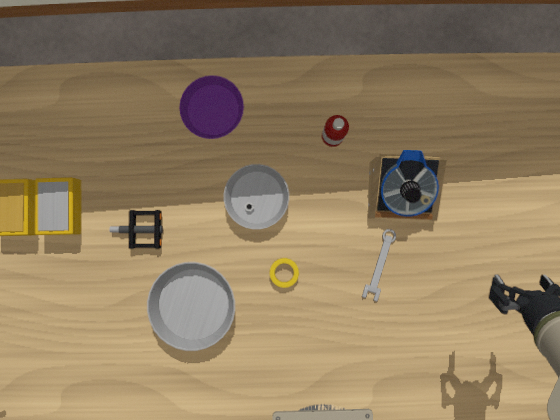

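View pics/k_side_full.png

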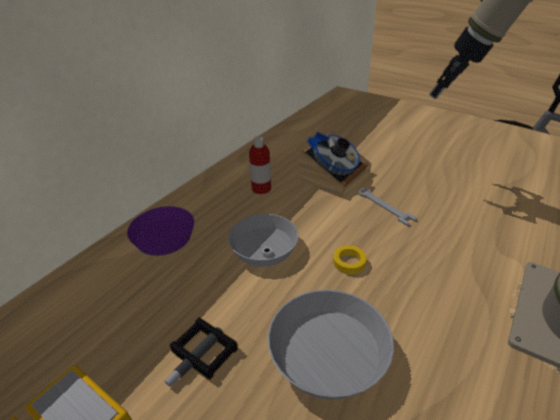

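View pics/k_top.png

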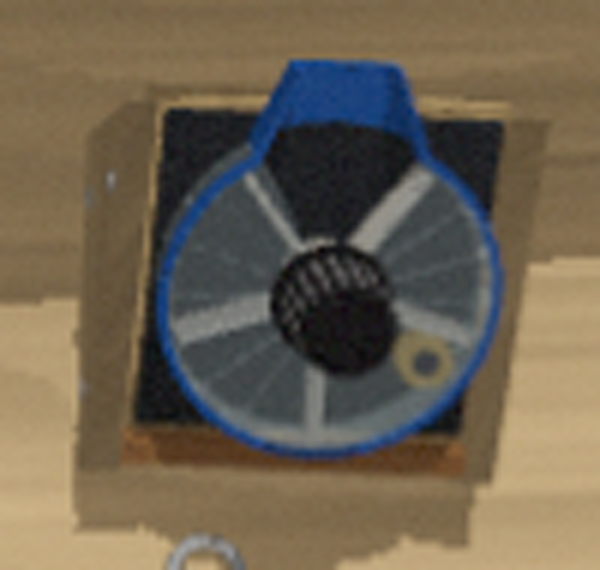

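The final pictures show the dispenser back within 1 px (about 1.5 mm) of where it started in both views. The bush is in the dispenser at zoom (423,358), the nut is in the dish at (249,207), and the dish is unmoved. In the top view the only other changes are the arm and its shadow.

```bash
python3 -c "
from workcell import manip
print(manip.hand_in())"
```

```text
the job is handed in; nothing more can be done
None
```

I finished the job and handed it in at about 21 s on the robot's clock, with the arm clear of everything.

- **Turning:** With the dispenser still in its stand, I turned the knob about -76°. The nut's pocket then stood at the spout to within about 1°.
- **Pouring:** I lifted the dispenser by its knob and held the spout about 55 mm above the bench, over the small steel dish. At about 38° of tilt the nut slid out into the dish.
- **Return:** I put the dispenser back in the stand and let go.

**Last checks:**
- **Contents:** The nut lies in the dish and the bush is still in the dispenser.
- **Dispenser:** It is within about 1 px (roughly 1.5 mm) of its starting place in both views, which is inside the foot's play. Its foot looks flat against the seat.
- **Dish:** It moved less than 0.1 mm.
- **Other things:** A before-and-after comparison of the top view showed no change in them. In the side view I only checked by eye.
- **Forces:** The wrist force readings I took stayed at about 6 N or less.

**Small disagreements:**
- Turning the knob shifted the dispenser about 1° and up to 2 mm within its play. I corrected that when putting it back.
- The stand's edges gave a yaw of about -3.2°, while the foot's edges gave -3.8°. I set it down at about -3.4°.

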